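# Press the specimen carrier down and slide it in under the stage springs

### The job

Load the specimen stage: with your fingertips on the ribbed thumb rest, press the flat specimen carrier down hard against its sprung bed and, keeping it pressed, slide it along the channel under the bridge and the two leaf springs until its nose is fully home against the end stop, then let go and move clear. Do not grip or lift the carrier, and leave the samples and other things around the stage where they stand.

Things in the scene. Friction and masses are not known exactly. Their poses are not given: they have to be found in the camera images.
- stage: fixture on the worktop: grey base 245 x 106 x 10 mm, two grey rails (tops at z 36 mm) forming a straight channel 62.4 mm wide. Origin on the worktop, on the channel's centre line; x runs along the channel from the open entrance (base edge at -145 mm) to the end stop (face at +80 mm), z up. A rigid bridge crosses it at x 20 to 34 mm, top 51 mm high; two leaf springs hang from its far side
- carrier: loose aluminium plate 130 long (x) x 60 wide x 12 mm thick, about 0.25 kg, round specimen flush in its top. Origin: centre of its underside; x points to its nose, z up. It starts in the channel on the sprung bed, nose 6 to 20 mm short of the bridge, top 38 mm above the worktop. Fully home its nose touches the end stop, its origin at stage x = +15 mm, with 70 mm of its tail still before the bridge
- thumb_rest (a point): centre of the ribbed thumb rest, on the carrier's top face, 37.5 mm behind the carrier's centre (27.5 mm from its tail edge); the place to press; ribs cover about 27 x 36 mm
- end_stop (a point): middle of the end stop's face in the channel, 26 mm above the worktop: where the carrier's nose must arrive
- stage_bed (a joint): the sprung bed under the carrier, in m: 0 = fully up, grows to 0.010 = fully down. Spring: 12 N preload plus 0.6 N per mm, partly carried by the weight on it: 11 to 12 N from above holds it 5 mm down, about 15 N takes it to the bottom; it springs back up when let go
- spring_left (a joint): left leaf spring (9 mm wide, at stage y = +20 mm, tip at stage x = 69 mm), in rad: 0 = hanging at rest, nothing below it; about 0.19 when it rests on the carrier held up against the bridge. The two springs together press about 3 N on the carrier, whose nose lifts them as it slides in
- spring_right (a joint): right leaf spring, the same at stage y = -20 mm
- specimen_3: bystander: black moulded specimen disc, 30 mm across, 19 mm high; origin: centre of its underside
- specimen_0: bystander: black moulded specimen disc, 30 mm across, 16 mm high; origin: centre of its underside
- round_slug: bystander: upright round steel bar sample, 27 mm across, 27 mm high; origin: centre of its underside
- hex_slug: bystander: upright hexagonal steel bar sample, 24 x 28 x 24 mm high; origin: centre of its underside
- eyepiece: bystander: upright microscope eyepiece, black top on a bright barrel, 32 mm across, 46 mm high; origin: centre of its underside
- test_block_b: bystander: flat round steel test block, 50 mm across, 12 mm high; origin: centre of its underside
- bridge_edge (a point): middle of the lower near edge of the dark bridge over the channel, 33 mm above the worktop (stage x = +20 mm): 5 mm lower than the raised carrier's top, so the nose is blocked until the carrier is pressed down over 5 mm. All faces of carrier and stage slide easily (friction about 0.2)
Not all that is in view belongs to the job. Of the things that look like the carrier, the largest one is meant.

How it is judged:
On the way, in this order (a step that is already met when the one before it is completed fails the run):
1. the fingers press the carrier down on its sprung bed far enough to pass the bridge, its nose not yet home (value of joint stage_bed above 0.0045 m and contact force between the fingers and carrier above 4 N and x of carrier in the frame of stage below -0.02 m), for 0.1 s.
2. the carrier has been slid under the bridge and both springs, up to the end stop (x of carrier in the frame of stage above 0.011 m and value of joint each of spring_left, spring_right above 0.02 rad), for 0.2 s.
At the end, for the whole second after the job is handed in: the carrier lies flat and at rest in the channel, held down under the bridge (bed at least 3 mm down) with both leaf springs on top of it (each lifted over 0.1 rad), its nose within 4 mm of the end stop (x of carrier in the frame of stage between 0.011 and 0.018 m and z of carrier in the frame of stage below 0.0235 m and value of joint stage_bed above 0.003 m and value of joint each of spring_left, spring_right above 0.1 rad and angle between carrier's own z axis and vertical below 0.05 rad and linear speed of carrier below 0.01 m/s); the robot touches nothing.
It fails at once if the carrier is lifted off its bed or tipped up (z of carrier in the frame of stage above 0.033 m or angle between carrier's own z axis and vertical above 0.15 rad).
It fails at once if one of the things standing round the stage is moved more than 15 mm (distance of any of specimen_3, specimen_0, round_slug, hex_slug, eyepiece, test_block_b from where it was at the start of the episode above 0.015 m).
It also fails if it takes over 38 s, if anything falls off the work surface, if the arm or the gripper's body presses on something with over 40 N, if the wrist force passes 120 N, or if a joint passes its speed limit or range.

### The arm

A 7-joint arm with a two-finger parallel gripper is mounted at the origin on a cart in front of the work surface, level with it; the furniture and walls round the work are solid. World frame = base frame: x ahead of the robot, y to its left, z up, the work surface at z = 0. Lengths are in m, angles in rad, forces in N, time in s.
With the tool pointing down it reaches from about 0.425 to 0.875 m from the base axis. Payload 9.9 kg.
Tool frame: the origin (TCP) lies midway between the tips of the shut fingers; the grasp point (between the pads) lies 19 mm behind it; z points along the fingers, y is the direction in which the jaws open and shut (so a half turn about z gives the same grasp; the last joint's range is limited). The gripper opens to 85 mm and grips with 20 to 120 N. Pads are 22 mm wide; open, the fingers measure 114 mm over their backs; the gripper's body (76 mm by 85 mm) begins 54 mm behind the grasp point. The pads swing forward as they close: fully open they stand 13 mm farther back than shut.
Start: joints at [1.224, 0.576, 0.025, 1.437, -0.015, 1.129, -0.057], TCP at [0.175, -0.652, 0.231] pointing down, gripper open.
Joint ranges: [-2.76, 2.76], [-0.34, 2.15], [-1.52, 1.57], [0.19, 2.46], [-1.09, 4.23], [0.17, 1.99], [-2.82, 2.82]. Speed limits (rad/s): [2.22, 2.22, 3.01, 3.01, 3.14, 3.14, 3.14].

### API

Orientations are given as [roll, pitch, yaw] about the fixed x, y, z axes, in that order (R = Rz(yaw) Ry(pitch) Rx(roll)).
In Python, from station import env gives the robot as it stands. Calls block until the motion is done:
- env.movep(position, orientation): joint-space move of the TCP to a pose.
- env.move_l(position, speed=0.15, rot=None): straight line of the TCP; rot=None keeps the orientation; speed is the mean speed in m/s.
- env.move_j(angles): joint-space move.
- env.command_gripper(opening, f_grip=None): finger opening in m; f_grip is the grip in N (None keeps the last); returns when the fingers have stopped.
- env.pause(seconds).
- env.inverse_kinematics(position, orientation): joint angles nearest the present ones, or None.
- env.state(): the state.
- env.read_camera(name): name is "side" or "top"; returns the picture (480x640x3 uint8, blue, green, red); there is no depth.
- env.camera_params(name): a dict with "fx", "fy", "cx", "cy" (pixels), "view" (4x4, takes a point from world to camera coordinates). Camera axes: x right, y down, z forward; pixel columns grow to the right and rows downward; lengths in m; the calibration is good to about 2 mm. A picture is of the moment at which its call begins. camera_params takes no time and is no camera call.
A pose or a line that the arm cannot do raises env.Unreachable and nothing moves.
- env.finish_job(): hands the job in, once; it reports no verdict.
The state is a dict: "time_s": time; "joint_pos": joint angles; "joint_velocities": joint speeds; "joint_torque": joint torques, N m; "position": TCP position; "tool_rot": TCP orientation; "contact_force": force on the tool from outside, world axes, zero at the start; "wrist_torque": the same for the moment, N m; "opening": finger opening in m.
Only numpy, scipy, OpenCV 4.12 (cv2) and the standard library are available. Lean on these libraries where they do the work, as an engineer would, in place of code of your own. Each camera call takes 0.05 s, during which the arm holds its last target.

## Working session

There is one attempt and no reset: what is moved stays moved. The work goes in short steps, each a Python script; the robot and the scene stay as the last script left them, time stands still between calls to the robot, and variables do not carry over. Pictures are saved under pics/ and viewed, and the job is handed in when it is done.

```bash
ls; mkdir -p pics; python3 - <<'E'
from station import env
import cv2
for n in("side","top"):
    cv2.imwrite(f"pics/{n}0.png",env.read_camera(n)); p=env.camera_params(n); print(n,p)
s=env.state(); print(s)
E
```

```text
pics
side {'fx': 489.42212267851386, 'fy': 489.42212267851386, 'cx': 317.60569087400637, 'cy': 240.093522486195, 'view': array([[ 0.99649845, -0.08267987, -0.01244498, -0.56660252],
       [-0.04606679, -0.41870501, -0.90695312,  0.08869293],
       [ 0.06977599,  0.90435068, -0.42104769,  0.92656698],
       [ 0.        ,  0.        ,  0.        ,  1.        ]])}
top {'fx': 442.22449241986374, 'fy': 442.22449241986374, 'cx': 324.30451835055226, 'cy': 244.35314961112715, 'view': array([[ 0.02301033, -0.99973413,  0.00148002, -0.00770984],
       [-0.98806442, -0.02296723, -0.15231944,  0.55072136],
       [ 0.15231293,  0.00204256, -0.98833021,  0.91365483],
       [ 0.        ,  0.        ,  0.        ,  1.        ]])}
{'time_s': 0.1, 'joint_pos': array([ 1.22417507,  0.57645692,  0.02486574,  1.43781481, -0.01497546,
        1.12900615, -0.05646467]), 'joint_velocities': array([ 8.81809255e-04, -6.09763602e-04, -4.25418252e-05, -2.83171517e-03,
        4.98012341e-04, -4.21728374e-04,  1.14859834e-03]), 'joint_torque': array([ 7.14235939e-03, -7.67302108e+01,  2.25877136e+00, -2.86605710e+01,
        1.60896324e-02,  8.66698916e-03, -6.68156440e-05]), 'position': array([ 0.17525327, -0.65143461,  0.23052659]), 'tool_rot': array([-3.14009608e+00,  1.08977217e-04,  2.62884382e-01]), 'contact_force': array([-0.35703889, -0.18209987, -0.50191599]), 'wrist_torque': array([-0.01245804, -0.00946572, -0.02060534]), 'opening': 0.08531810848927579}
```

View pics/side0.png

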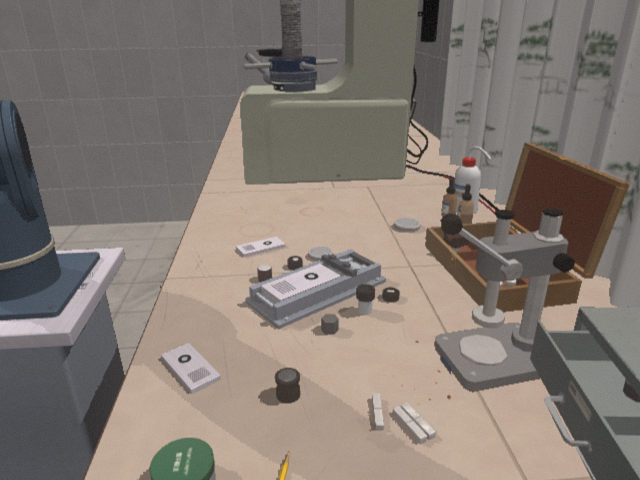

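View pics/top0.png

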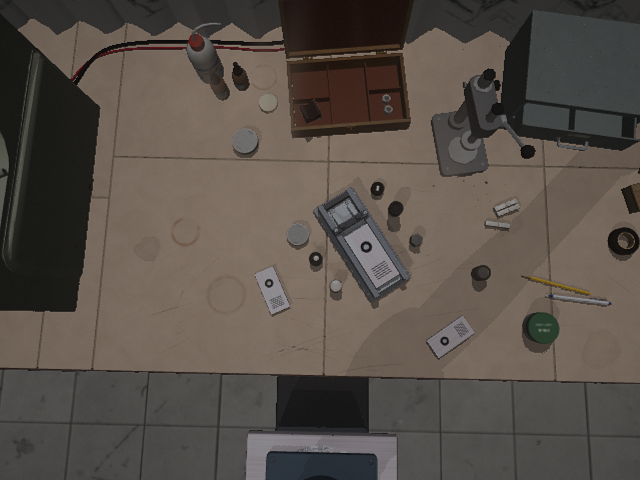

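Carrier candidates in the top view are the plate in the grey channel at (370,250), a loose plate at (272,290) and another at (450,337). The one in the channel is the largest and sits under the bridge, so it fits. I'll confirm that in enlarged crops.

```bash
python3 - <<'E'
import cv2
a=cv2.imread("pics/top0.png")[170:320,270:470]; cv2.imwrite("pics/tc.png",cv2.resize(a,None,fx=4,fy=4,interpolation=cv2.INTER_CUBIC))
a=cv2.imread("pics/side0.png")[235:345,235:415]; cv2.imwrite("pics/sc.png",cv2.resize(a,None,fx=4.4,fy=4.4,interpolation=cv2.INTER_CUBIC))
E
```

```text
(no output)
```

View pics/tc.png

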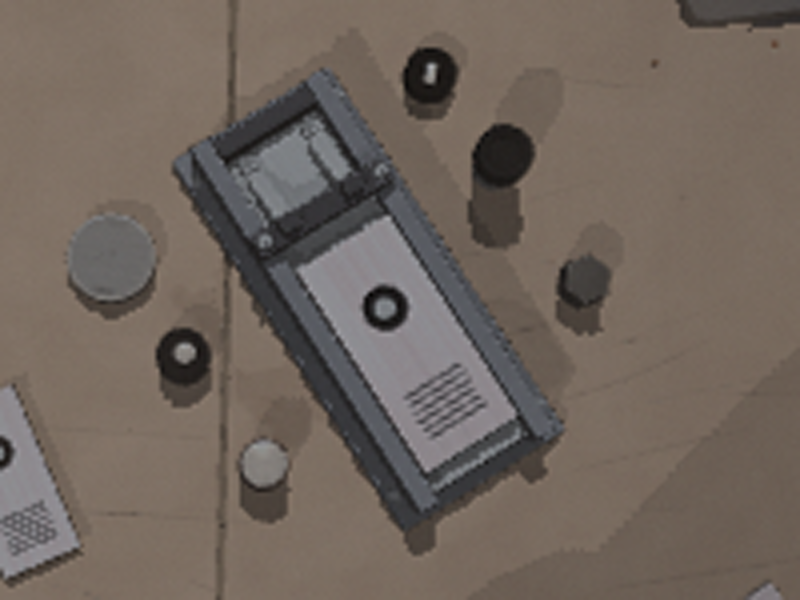

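View pics/sc.png

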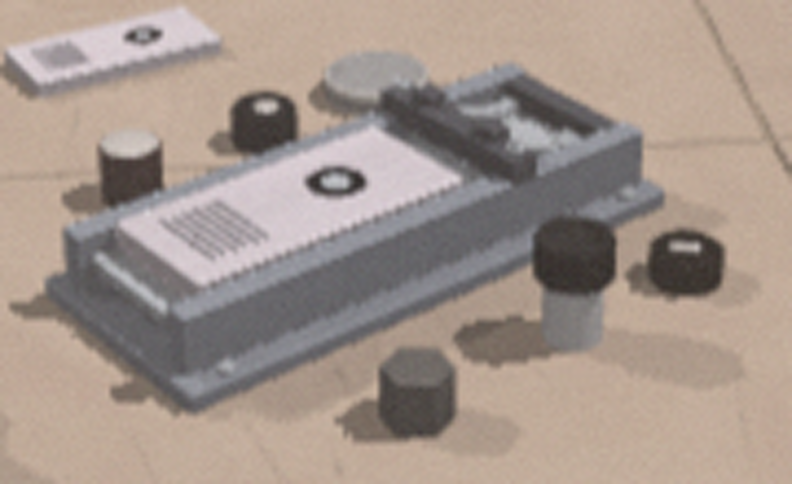

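The crops confirm it. The channel plate (full-picture carrier centre about (370,250), thumb rest about (381,270)) lies on the sprung bed with its nose short of the dark bridge. The other two plates are smaller and lie loose on the worktop. Next I'll measure the carrier at z = 38 mm.

```bash
cat > h.py <<'E'
import numpy as np, cv2
def ray(p,uv,z):
    V=p["view"];R=V[:3,:3];t=V[:3,3];c=-R.T@t
    d=R.T@np.array([(uv[0]-p["cx"])/p["fx"],(uv[1]-p["cy"])/p["fy"],1])
    return c+d*(z-c[2])/d[2]
def carrier(img,p,box,z=.038,thr=115):
    x0,y0,x1,y1=box
    m=np.zeros(img.shape[:2],np.uint8); sub=cv2.GaussianBlur(img,(3,3),0)[y0:y1,x0:x1]
    s=sub.astype(int)
    m[y0:y1,x0:x1]=((s.min(2)>thr)*255)
    m=cv2.morphologyEx(m,cv2.MORPH_OPEN,np.ones((3,3)))
    m=cv2.morphologyEx(m,cv2.MORPH_CLOSE,np.ones((9,9)))
    cs=cv2.findContours(m,cv2.RETR_EXTERNAL,cv2.CHAIN_APPROX_NONE)[0]
    c=max(cs,key=cv2.contourArea)
    w=np.array([ray(p,q,z)[:2] for q in c[:,0].astype(float)],np.float32)
    return cv2.minAreaRect(w*1000),m,c
E
python3 - <<'E'
from station import env
from h import *
for n,box in(("top",(325,215,412,300)),("side",(245,245,345,310))):
    img=cv2.imread(f"pics/{n}0.png");p=env.camera_params(n)
    print(n,[img[v,u] for u,v in ([(360,235),(381,272)] if n=="top" else [(290,290),(325,272)])])
    for thr in (115,125,135,) if n=="top" else (150,165,175):
        r,m,c=carrier(img,p,box,thr=thr); print(thr,r)
        if thr in(125,165):
            o=img.copy();cv2.drawContours(o,[c],-1,(0,255,0),1);x0,y0,x1,y1=box
            cv2.imwrite(f"pics/m_{n}.png",cv2.resize(o[y0-10:y1+10,x0-10:x1+10],None,fx=5,fy=5,interpolation=0))
E
```

```text
top [array([144, 138, 142], dtype=uint8), array([144, 139, 145], dtype=uint8)]
115 ((530.626953125, -96.75392150878906), (128.20291137695312, 57.12689208984375), 33.1430549621582)
125 ((530.500244140625, -96.55509185791016), (126.74752807617188, 55.64603805541992), 33.14945983886719)
135 ((546.0050048828125, -86.36419677734375), (87.34506225585938, 54.20295333862305), 33.1340446472168)
side [array([166, 162, 170], dtype=uint8), array([206, 201, 211], dtype=uint8)]
150 ((514.6177368164062, -54.522071838378906), (206.1555633544922, 200.73922729492188), 83.76089477539062)
165 ((531.7135009765625, -96.2258529663086), (128.78968811035156, 62.6358757019043), 32.86935806274414)
175 ((531.4904174804688, -96.69898986816406), (127.0965805053711, 59.75253677368164), 32.99906539916992)
```

Both views agree: the carrier's centre is at (0.531, -0.0965) with yaw 33.1°, so the thumb rest is at about (0.4996, -0.117). Next: shut the gripper, approach from above, and press while watching the force.

```bash
python3 - <<'E'
from station import env
import numpy as np,cv2
y=np.radians(33.05);c=np.array([.531,-.0965]);d=np.array([np.cos(y),np.sin(y)]);t=c-.0375*d
env.command_gripper(0.0,20)
env.movep([t[0],t[1],.15],[np.pi,0,y])
env.move_l([t[0],t[1],.055],.1)
env.pause(.2)
s=env.state();print(s["time_s"],s["position"],s["tool_rot"],s["contact_force"],s["opening"])
cv2.imwrite("pics/top1.png",cv2.resize(env.read_camera("top")[170:320,270:470],None,fx=4,fy=4))
cv2.imwrite("pics/side1.png",cv2.resize(env.read_camera("side")[200:345,215:415],None,fx=4,fy=4))
E
```

```text
4.4167 [ 0.49984255 -0.11704273  0.05548363] [ 3.14095034e+00 -6.45457674e-04  5.76748270e-01] [ 0.03603625 -0.26801296 -0.71209342] -0.00014923330589417062
```

View pics/top1.png

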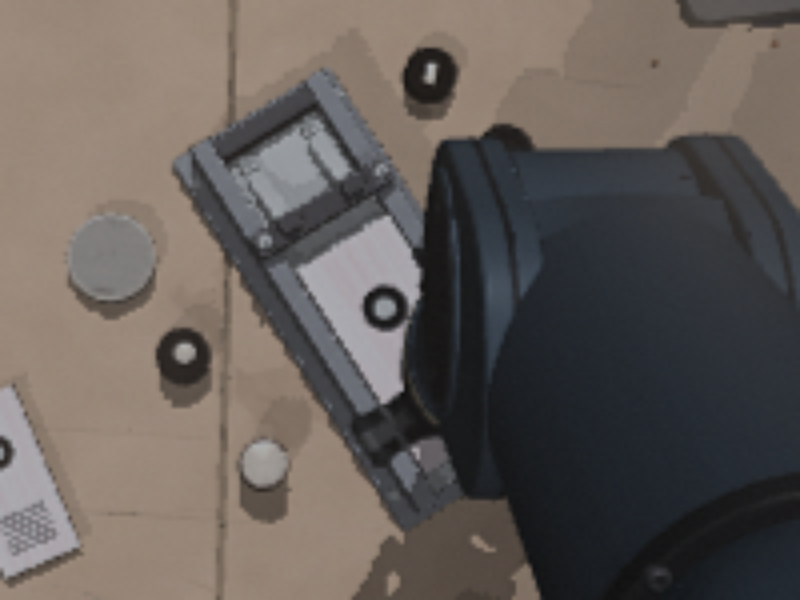

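View pics/side1.png

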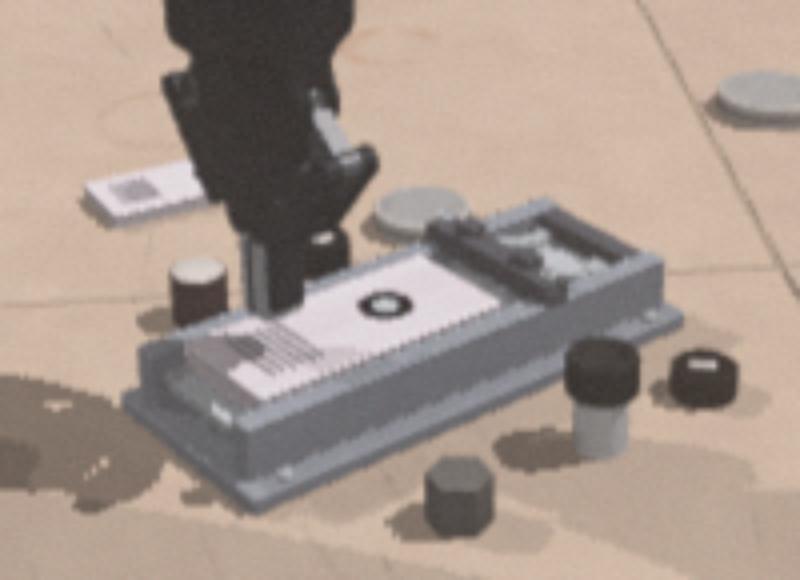

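The pictures show the shut fingertips about 17 mm above the ribs, and nothing near the gripper's sides. Now press in steps.

```bash
python3 - <<'E'
from station import env
import numpy as np
s=env.state();p=s["position"];t=[.49957,-.11695]
f0=s["contact_force"][2]
for z in [.042,.039,.037,.035,.033,.031,.029,.028,.027,.026]:
    env.move_l([t[0],t[1],z],.05); 
    s=env.state();print(z,round(s["time_s"],2),s["position"].round(4),s["contact_force"].round(1))
    if s["contact_force"][2]-f0>20: break
env.pause(.2)
s=env.state();print(round(s["time_s"],2),s["position"].round(4),s["contact_force"].round(1))
E
```

```text
0.042 4.92 [ 0.4992 -0.1169  0.0415] [-0.9 -0.3  0.8]
0.039 5.17 [ 0.4995 -0.1169  0.0389] [ 0.3  0.3 -0. ]
0.037 5.42 [ 0.4998 -0.117   0.0375] [-1.8  0.5  9.5]
0.035 5.67 [ 0.4999 -0.1171  0.0356] [-1.8  0.9 10.7]
0.033 5.92 [ 0.5    -0.1171  0.0337] [-2.3 -0.1 11.3]
0.031 6.17 [ 0.5    -0.1171  0.0318] [-1.9  0.9 12.3]
0.029 6.42 [ 0.5001 -0.1171  0.0299] [-1.7  0.2 13.8]
0.028 6.67 [ 0.5    -0.1172  0.029 ] [-3.3  1.1 14.5]
0.027 6.92 [ 0.5001 -0.1172  0.028 ] [-3.2 -0.1 15.5]
0.026 7.17 [ 0.5001 -0.1172  0.0277] [-5.6  0.4 26.2]
7.38 [ 0.5001 -0.1172  0.0277] [-3.6  0.4 25.3]
```

The bed is at the bottom: 25 N, with the tip at 28 mm. Now slide in small steps along the channel.

```bash
python3 - <<'E'
from station import env
import numpy as np
y=np.radians(33.05);d=np.array([np.cos(y),np.sin(y)]);n=np.array([-d[1],d[0]]);t=np.array([.49957,-.11695])
z=.026
for k in np.arange(.006,.063,.008):
    q=t+k*d
    env.move_l([q[0],q[1],z],.04)
    s=env.state();f=s["contact_force"];r=s["position"][:2]-t
    print(round(k,3),round(s["time_s"],2),"along %.4f lat %.4f z %.4f"%(r@d,r@n,s["position"][2]),"F along %.1f lat %.1f z %.1f"%(f[:2]@d,f[:2]@n,f[2]))
    if f[2]<19: z-=.0005
    if f[2]>32: z+=.0005
    if abs(f[:2]@d)>25: break
import cv2
cv2.imwrite("pics/side2.png",cv2.resize(env.read_camera("side")[200:345,215:415],None,fx=4,fy=4))
E
```

```text
0.006 7.67 along 0.0067 lat -0.0012 z 0.0278 F along -3.4 lat 0.9 z 23.5
0.014 8.03 along 0.0149 lat -0.0013 z 0.0278 F along -2.3 lat 0.6 z 22.4
0.022 8.38 along 0.0229 lat -0.0013 z 0.0278 F along -2.5 lat 0.6 z 23.8
0.03 8.72 along 0.0310 lat -0.0012 z 0.0279 F along -2.8 lat 1.0 z 23.6
0.038 9.07 along 0.0390 lat -0.0012 z 0.0279 F along -2.7 lat 2.1 z 22.5
0.046 9.43 along 0.0470 lat -0.0012 z 0.0280 F along -2.6 lat 0.0 z 22.4
0.054 9.78 along 0.0550 lat -0.0012 z 0.0280 F along -2.6 lat 1.8 z 23.1
0.062 10.12 along 0.0626 lat -0.0012 z 0.0280 F along -3.8 lat 1.6 z 23.6
```

View pics/side2.png

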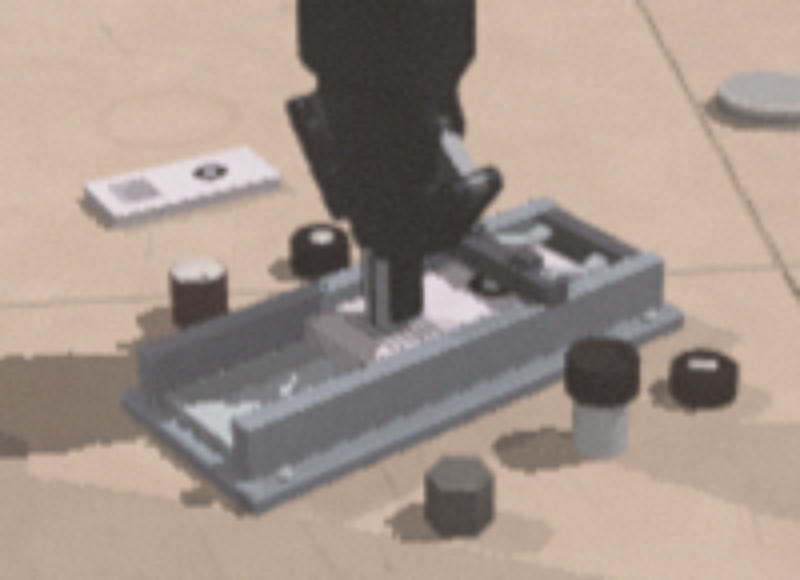

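The carrier is moving with the fingers. Its nose is under the bridge, with the specimen ring at about (490,285) in the crop, right at the bridge edge. Continue until the stop resists.

```bash
python3 - <<'E'
from station import env
import numpy as np
y=np.radians(33.05);d=np.array([np.cos(y),np.sin(y)]);n=np.array([-d[1],d[0]]);t=np.array([.49957,-.11695])
z=.026
for k in np.arange(.065,.086,.002):
    q=t+k*d
    env.move_l([q[0],q[1],z],.03)
    s=env.state();f=s["contact_force"];r=s["position"][:2]-t
    print(round(k,3),round(s["time_s"],2),"along %.4f lat %.4f z %.4f"%(r@d,r@n,s["position"][2]),"F along %.1f lat %.1f z %.1f"%(f[:2]@d,f[:2]@n,f[2]))
    if f[:2]@d<-9: break
env.pause(.3)
import cv2
cv2.imwrite("pics/side3.png",cv2.resize(env.read_camera("side")[200:345,215:415],None,fx=4,fy=4))
cv2.imwrite("pics/top3.png",cv2.resize(env.read_camera("top")[170:320,270:470],None,fx=4,fy=4))
E
```

```text
0.065 10.43 along 0.0651 lat -0.0012 z 0.0280 F along -5.0 lat 1.6 z 24.9
0.067 10.68 along 0.0669 lat -0.0012 z 0.0280 F along -5.8 lat 2.0 z 25.5
0.069 10.93 along 0.0688 lat -0.0012 z 0.0280 F along -6.1 lat 1.2 z 24.9
0.071 11.18 along 0.0708 lat -0.0012 z 0.0280 F along -5.9 lat 2.1 z 25.7
0.073 11.43 along 0.0729 lat -0.0011 z 0.0280 F along -5.5 lat 1.7 z 24.8
0.075 11.68 along 0.0746 lat -0.0012 z 0.0280 F along -6.5 lat 0.6 z 26.5
0.077 11.93 along 0.0759 lat -0.0012 z 0.0280 F along -9.2 lat 1.2 z 27.6
```

View pics/side3.png

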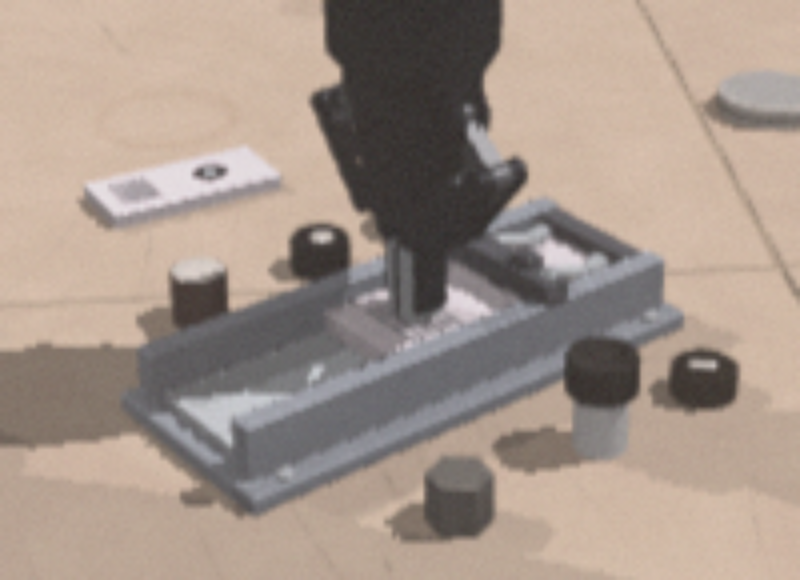

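View pics/top3.png

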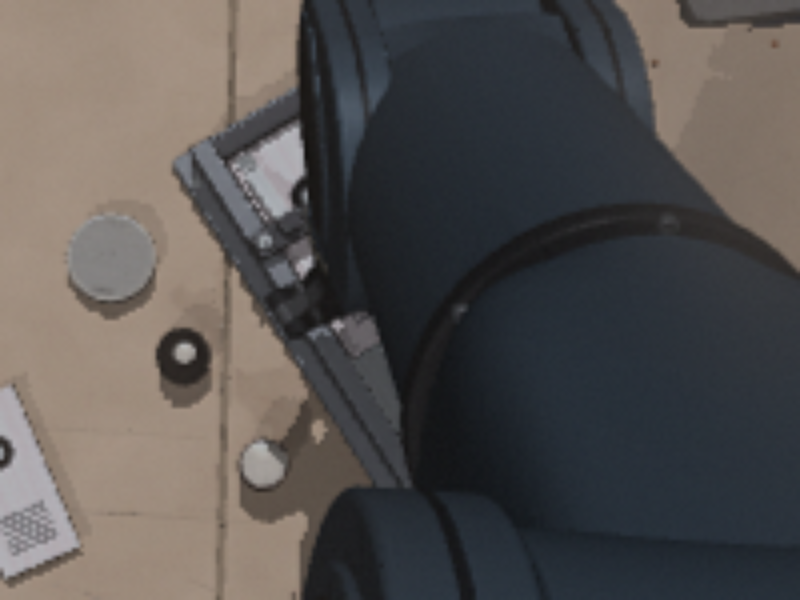

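In the top picture the nose reaches the dark end stop at about (230,165), and motion is starting to stall at 75.9 mm. I'll push slightly more to confirm.

```bash
python3 - <<'E'
from station import env
import numpy as np
y=np.radians(33.05);d=np.array([np.cos(y),np.sin(y)]);n=np.array([-d[1],d[0]]);t=np.array([.49957,-.11695])
z=.026
for k in np.arange(.078,.084,.001):
    q=t+k*d
    env.move_l([q[0],q[1],z],.03)
    s=env.state();f=s["contact_force"];r=s["position"][:2]-t
    print(round(k,3),round(s["time_s"],2),"along %.4f z %.4f"%(r@d,s["position"][2]),"F along %.1f z %.1f"%(f[:2]@d,f[2]))
    if f[:2]@d<-15: break
env.pause(.3)
import cv2
p=env.state()["position"]
env.move_l([p[0],p[1],.05],.06)
env.move_l([p[0],p[1],.13],.15)
env.movep([.42,-.4,.25],[np.pi,0,y])
env.pause(.3)
s=env.state();print(s["time_s"],s["contact_force"])
S=env.read_camera("side");T=env.read_camera("top")
cv2.imwrite("pics/side4r.png",S);cv2.imwrite("pics/top4r.png",T)
cv2.imwrite("pics/side4.png",cv2.resize(S[200:345,215:415],None,fx=4,fy=4))
cv2.imwrite("pics/top4.png",cv2.resize(T[170:320,270:470],None,fx=4,fy=4))
E
```

```text
0.078 12.57 along 0.0759 z 0.0280 F along -10.5 z 29.7
0.079 12.82 along 0.0773 z 0.0280 F along -10.2 z 28.5
0.08 13.07 along 0.0773 z 0.0280 F along -12.6 z 31.6
0.081 13.32 along 0.0793 z 0.0280 F along -9.9 z 27.8
0.082 13.57 along 0.0793 z 0.0280 F along -12.3 z 31.2
0.083 13.82 along 0.0812 z 0.0280 F along -10.0 z 28.0
0.084 14.07 along 0.0813 z 0.0280 F along -11.8 z 28.9
17.3167 [-0.66941461  0.10474711  0.44753677]
```

View pics/side4.png

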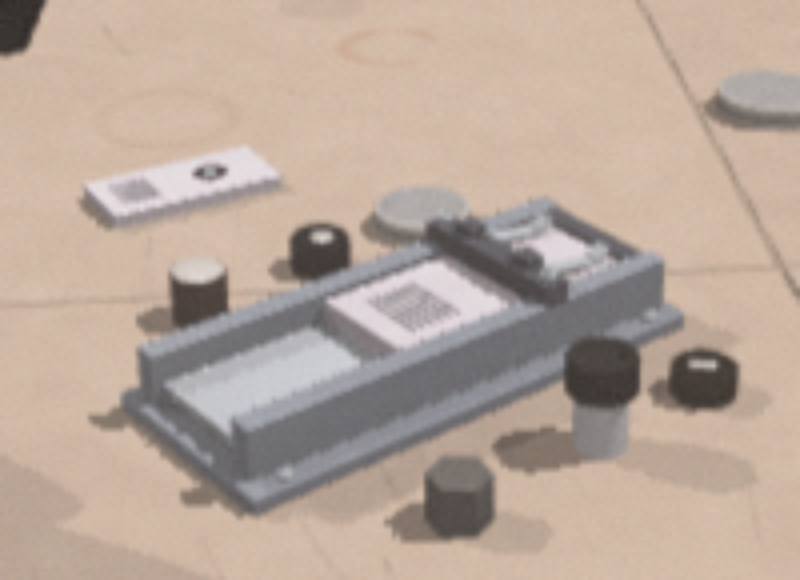

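View pics/top4.png

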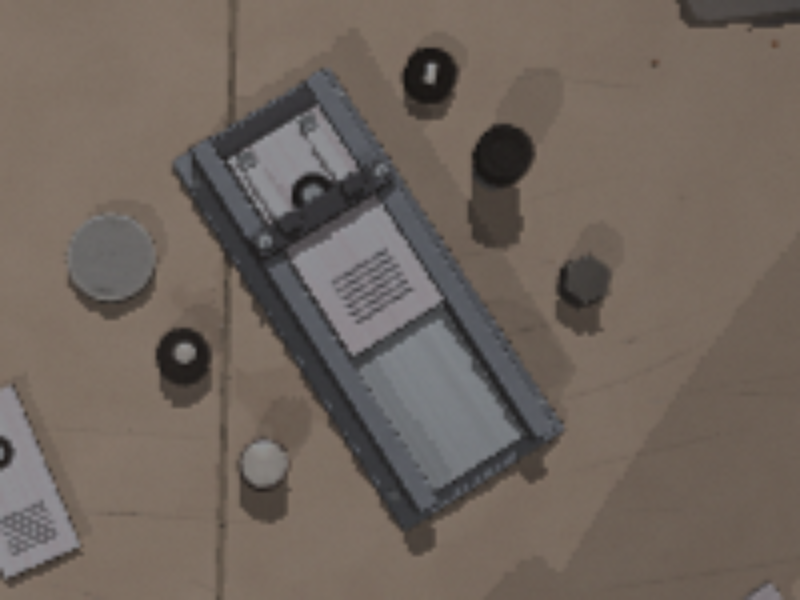

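The fingers slipped against a fixed carrier (a 10 to 12 N stick-slip), which means it reached the stop. After release the carrier lies under the bridge with both springs on its nose, and the neighbours look undisturbed. One numeric check of the carrier's position against the stage.

```bash
python3 - <<'E'
from station import env
from h import *
p=env.camera_params("top");y=np.radians(33.05);d=np.array([np.cos(y),np.sin(y)])
C=lambda u,v:(270+u/4-.375,170+v/4-.375)
al=lambda u,v,z:1000*ray(p,C(u,v),z)[:2]@d
tail=(al(443,305,.033)+al(358,355,.033))/2
print("tail",tail,"start tail",1000*(np.array([.531,-.0965])@d)-65)
# base corners z=.01: entrance side near (407,530), far-end left (183,182)
print("rail far top corner L (173,160)->",al(185,158,.036),"R",al(322,70,.036), "rail entr R",al(562,425,.036),"L",al(432,512,.036))
print("nose edge seen",al(228,160,.033),al(318,106,.033))
img=cv2.imread("pics/top4r.png");a=cv2.imread("pics/top0.png")
print("bystander px diff:")
for n,(u,v) in dict(s3=(377,188),eye=(396,209),hex=(416,241),s0=(316,258),blk=(298,234),rnd=(336,286)).items():
    P=a[v-14:v+14,u-14:u+14].astype(int);Q=img[v-14:v+14,u-14:u+14].astype(int);print(n,abs(P-Q).mean().round(1))
E
```

```text
tail 399.00350398655587 start tail 327.45325142892693
rail far top corner L (173,160)-> 541.7225831570332 R 544.3854083663579 rail entr R 309.6685281743272 L 307.3594951070558
nose edge seen 528.9074723992467 528.7455588333124
bystander px diff:
s3 0.9
eye 0.9
hex 0.9
s0 0.9
blk 0.9
rnd 0.9
```

```bash
python3 - <<'E'
from station import env
env.finish_job(); print(env.state()["time_s"])
E
```

```text
the job is handed in; nothing more can be done
the job is handed in; nothing more can be done
```

I pressed the carrier down with the shut fingertips on the thumb rest and slid it under the bridge and both leaf springs to the end stop. I then lifted straight off, moved clear and handed the job in at about 17.4 s of the 38 s allowed.

- **Press:** the force at the bottom of the bed's travel was about 25 N, with the fingertips 28 mm above the worktop. It stayed at 22–32 N for the whole slide.
- **Home against the stop:** in the last few millimetres the push along the channel rose to 10–12 N and the fingers slipped on the carrier, which had stopped moving. The pictures put the tail 71.5 mm further in than at the start. The tail-based nose position (529.0 mm along the channel in world coordinates) matches the visible nose edge at the stop (528.8 mm). I did not measure the stop's face itself; it is covered only by this agreement and the stall.
- **After letting go:** both pictures show the carrier under the bridge with both springs on top. I judged flatness and spring lift by eye, since the joint values can't be read.
- **Things round the stage:** picture patches round all six differ from the starting pictures only by noise, so none moved.
- **Errors seen:** the fingertips ran about 1.2 mm off the planned line sideways, with no effect. No checks failed.

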